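# Sort two sensor housings by tag, then hold up the third for inspection

### The arm

A 6-joint arm with a two-finger parallel gripper is mounted at the origin on the work surface. World frame = base frame: x ahead of the robot, y to its left, z up, the work surface at z = 0. Lengths are in m, angles in rad, forces in N, time in s.
With the tool pointing down it reaches from about 0.425 to 0.95 m from the base axis. Payload 3.5 kg.
Tool frame: the origin (TCP) lies at the very end of the fingers, on their centre line; the grasp point (between the pads) lies 19 mm behind it; z points along the fingers, y is the direction in which the jaws open and shut (so a half turn about z gives the same grasp; the last joint's range is limited). The gripper opens to 85 mm and grips with 20 to 120 N. Pads are 22 mm wide; open, the fingers measure 114 mm over their backs; the gripper's body (76 mm by 85 mm) begins 54 mm behind the grasp point. The pads swing forward as they close: fully open they stand 13 mm farther back than shut.
Start: joints at [1.027, 0.286, 1.577, -0, 1.279, -0.15], TCP at [0.259, 0.623, 0.231] pointing down, gripper open.
Joint ranges: [-2.77, 2.77], [-0.9, 2.22], [0.21, 2.48], [-1.53, 4.67], [0.24, 2.81], [-2.84, 2.84]. Speed limits (rad/s): [2.79, 2.79, 3.14, 3.14, 3.14, 3.14].

### API

Orientations are given as a unit quaternion [x, y, z, w].
In Python, from plant import get_state, read_camera, get_calibration, ticket, search_frame, cut_out, pinpoint gives the robot as it stands.
- The arm moves only by the tool move_arm, never from a script. Its argument "plan" is a list that holds one entry, the list of rows, each a list of 7 numbers: the turn, a rotation vector about the tool's x, y, z in degrees, then the shift along the tool's x, y, z in m, then the finger opening in m, from 0 to 0.0854. In form: [[[ax, ay, az, x, y, z, hand], ...]]. A call has exactly 5 rows; each row is the pose to reach, as a shift and turn from the pose measured when the call began, along the tool's axes at that moment; what a row does not reach only later rows make up. A row lasts 1/8 s, in which the tool goes at most 62.5 mm and 10.7 degrees, less where a joint would pass 70% of its speed; a pose out of reach is approached as far as the arm can. A call with a gripper value outside its range is refused whole. The fingers move at their own pace and stop on an object; "force" is the grip in N (left out, the last holds). Time passes only in rows, so rows that repeat a pose let the fingers close, or fill a call up. It gives the time, the measured TCP pose, the force and the opening at its end, in the units of the state.
- get_state(): the state, without advancing time (a new reading comes with each control period).
- read_camera(name): name is "scene" or "top"; returns the picture (400x640x3 uint8, red, green, blue); there is no depth.
- get_calibration(name): a dict with "mtx" (3x3 intrinsics, pixels), "extrinsics" (4x4, takes a point from camera to world coordinates). Camera axes: x right, y up, looking along -z (the intrinsics and any distortion apply to the point x, -y, -z); pixel columns grow to the right and rows downward; lengths in m; the calibration is good to about 2 mm. A picture is of the moment at which its call begins. get_calibration takes no time and is no camera call.
- ticket.sign_off(): hands the job in, once; it reports no verdict.
Trained networks look in the newest picture that a camera, given by its name, has taken for a name from the list of things; names that differ only in an ending like _2 or _b are one class to them, and where a whole thing is asked for, a point or a joint stands for the part that bears it (a point fixed in the world has none). Each returns a list of dicts, best first, with "p" (0 to 1); they miss things now and then, are a little off and sometimes report something else, mostly with a low value. They report only what shows in the picture. A call takes as long as a camera call. They do not tell look-alikes from the thing itself.
- search_frame(camera, query): "centre" ([column, row] in pixels, amid what is visible of it).
- cut_out(camera, query): "pixels" (400x640 bool, what is visible of it) and "centre" ([column, row] in pixels, amid what is visible of it).
- pinpoint(camera, query): "centre" ([column, row] in pixels: a listed point, or the origin of a listed thing).
The state is a dict: "time": time; "qpos": joint angles; "dq": joint speeds; "joint_efforts": joint torques, N m; "eef_pos": TCP position; "tcp_rot": TCP orientation; "contact_force": force on the tool from outside, world axes, zero at the start; "wrist_torque": the same for the moment, N m; "opening": opening from 0.0 (shut) to 1.0 (fully open).
Only numpy, scipy, OpenCV 4.12 (cv2) and the standard library are available. Lean on these libraries where they do the work, as an engineer would, in place of code of your own. Each camera call takes 0.05 s, during which the arm holds its last target.

### The job

Two grey sensor housings stand on the bench: by the tag on top, set the one with the round disc tag down upright in the round nest (pass) and the one with the narrow bar tag upright in the oblong tray (reject), without dropping them, and let go. Then draw the third housing out of its plywood holder and, so that the tag under its foot can be read, tip it at least 45 degrees over from upright and finish while still holding it in the gripper like that, about 20 cm or more above the bench, touching nothing else. Leave everything else on the bench where it is.

Things in the scene. Friction and masses are not known exactly. Their poses are not given: they have to be found in the camera images.
- housing_disc_mid (a point): Grey printed plastic sensor housing, a square block 40 x 40 x 95 mm (95 along its own z, upright at the start) with one black end cap, about 160 g. Stands loose on the bench with its capped end up; on the cap a white round disc tag, 33 mm across. The point is the housing's centre, 47.5 mm above its foot; x and y axes are square to the four flat sides.
- housing_bar_mid (a point): Grey printed plastic sensor housing, a square block 40 x 40 x 95 mm (95 along its own z, upright at the start) with one black end cap, about 160 g. Stands loose on the bench with its capped end up; on the cap a white narrow bar tag, 36 x 11 mm. The point is the housing's centre, 47.5 mm above its foot; x and y axes are square to the four flat sides.
- housing_held_mid (a point): Grey printed plastic sensor housing, a square block 40 x 40 x 95 mm (95 along its own z, upright at the start) with one black end cap, about 160 g. Stands in the holder's well with its capped and tagged end down, out of sight; its upper 55 mm stand free above the holder (top 101 mm above the bench). The point is the housing's centre, 53.5 mm above the bench at the start; x and y axes are square to the four flat sides.
- round_nest: Pass nest: shallow round aluminium dish fixed to the bench, 92 mm outside and 84 mm inside diameter, rim 14 mm high, inner floor 5 mm above the bench. Origin at the centre of its underside.
- oblong_nest: Reject nest: shallow oblong aluminium tray fixed to the bench, 84 x 118 mm outside (long side along its y), 76 x 110 mm inside, rim 14 mm high, inner floor 5 mm above the bench. Origin at the centre of its underside.
- holder: Plywood holder block fixed to the bench, 68 x 68 x 46 mm, with a square well 44 x 44 mm open at the top, well floor 6 mm above the bench. Origin at the centre of its underside; sides along its x and y.
- jar_lid: Bystander: yellow plastic jar lid, 76 mm across, 14 mm high, lying flat. Origin under its centre.
- glue_pot: Bystander: small amber glass pot with a black lid, 36 mm across, 45 mm high. Origin under its centre.
- cup: Bystander: green plastic cup, 76 mm across the rim, 90 mm high. Origin under its centre.
- bottle_a: Bystander: clear bottle with a blue cap, 62 mm across, 200 mm high. Origin under its centre.
- bottle_b: Bystander: white bottle with a black cap, 66 mm across, 190 mm high. Origin under its centre.
- screwdriver: Bystander: screwdriver with a black handle lying on the bench, about 200 mm long. Origin on its underside.
- tape_roll: Bystander: roll of brown tape lying flat, 80 mm across, 20 mm high. Origin under its centre.
Not all that is in view belongs to the job. What is shaped like the part that bears housing_disc_mid but yellow is not meant.

How it is judged:
On the way, in this order (a step that is already met when the one before it is completed fails the run):
1. both tagged housings stand released in their own nests (horizontal distance between housing_disc_mid and round_nest below 0.03 m and height (world z) of each of housing_disc_mid, housing_bar_mid below 0.058 m and angle between each of housing_disc_mid, housing_bar_mid's own z axis and vertical below 0.12 rad and contact force between each of housing_disc, housing_bar and the fingers below 0.1 N and horizontal distance between housing_bar_mid and oblong_nest below 0.045 m), for 0.2 s.
2. the third housing is out of its holder and up in the air, in the grip (height (world z) of housing_held_mid above 0.12 m and contact force between housing_held and the fingers above 0.5 N), for 0.2 s.
At the end, for the whole second after the job is handed in: Disc-tagged housing released and upright (7 deg) on the round nest's floor, bar-tagged one likewise in the oblong tray; third housing gripped, centre over 170 mm above the bench, tipped over 40 deg from upright, still (30 mm/s, 0.2 rad/s), carried by the fingers alone (all of step 1 and linear speed of each of housing_disc, housing_bar below 0.02 m/s and height (world z) of housing_held_mid above 0.17 m and angle between housing_held_mid's own z axis and vertical above 0.7 rad and linear speed of housing_held below 0.03 m/s and angular speed of housing_held below 0.2 rad/s and contact force between housing_held and the fingers above 0.5 N and contact force between housing_held and holder below 0.1 N and contact force between housing_held and cup below 0.1 N and contact force between housing_held and bottle_a below 0.1 N and contact force between housing_held and bottle_b below 0.1 N and contact force between housing_held and housing_disc below 0.1 N and contact force between housing_held and housing_bar below 0.1 N); the arm keeps its last pose, push and grip.
It fails at once if a bystander is shifted by more than 30 mm (distance of any of jar_lid, glue_pot, cup, bottle_a, bottle_b, screwdriver, tape_roll from where it was at the start of the episode above 0.03 m).
It fails at once if a housing is dropped or thrown (moves faster than 0.7 m/s out of the fingers) ((linear speed of housing_disc above 0.7 m/s and contact force between housing_disc and the fingers below 0.05 N) or (linear speed of housing_bar above 0.7 m/s and contact force between housing_bar and the fingers below 0.05 N) or (linear speed of housing_held above 0.7 m/s and contact force between housing_held and the fingers below 0.05 N)).
It also fails if it takes over 64 s, if anything falls off the work surface, if the arm or the gripper's body presses on something with over 40 N, if the wrist force passes 120 N, or if a joint passes its speed limit or range.

## Working session

There is one attempt and no reset: what is moved stays moved. The work goes in short steps, Python scripts to look and compute and a tool call to move; the robot and the scene stay as the last step left them, time stands still between calls to the robot, and variables do not carry over. Pictures are saved under pics/ and viewed, and the job is handed in when it is done.

Besides the shell and the picture viewer there is one more tool, called after "Call:" by a JSON object that holds its "op" and its "data", one argument or row to a line. move_arm: Moves the arm, as the interface text tells. Its arguments: {"type":"object","properties":{"plan":{"type":"array","items":{"type":"array","items":{"type":"array","items":{"type":"number"}}}},"force":{"type":"number"}},"required":["plan"]}

```bash
mkdir -p pics; ls
python3 - <<'E'
from plant import *
import cv2,numpy as np
for n in("scene","top"):
    im=read_camera(n); cv2.imwrite(f"pics/{n}0.png",im[:,:,::-1]); c=get_calibration(n); print(n,{k:np.round(v,4).tolist() if hasattr(v,'shape') or isinstance(v,list) else v for k,v in c.items()})
s=get_state(); print(s)
E
```

```text
pics
scene {'mtx': [[503.7797, 0.0, 324.9399], [0.0, 503.7797, 195.1172], [0.0, 0.0, 1.0]], 'extrinsics': [[0.4569, -0.6528, 0.6042, 1.3091], [0.8895, 0.3302, -0.3159, -0.3635], [0.0067, 0.6818, 0.7315, 0.9008], [0.0, 0.0, 0.0, 1.0]]}
top {'mtx': [[424.5009, 0.0, 313.9549], [0.0, 424.5009, 200.1673], [0.0, 0.0, 1.0]], 'extrinsics': [[-0.0268, 0.993, -0.1152, 0.4494], [-0.9993, -0.0237, 0.0283, 0.0241], [0.0254, 0.1159, 0.9929, 1.2825], [0.0, 0.0, 0.0, 1.0]]}
{'time': 0.1, 'qpos': array([ 1.02701411e+00,  2.87076493e-01,  1.57806902e+00,  2.89566808e-06,
        1.27857152e+00, -1.50006943e-01]), 'dq': array([-7.41528734e-04, -2.75247100e-03, -3.61174532e-03, -1.46426446e-03,
       -2.39960060e-03, -8.75985849e-05]), 'joint_efforts': array([ 7.68648351e-04, -4.07296228e+01, -2.93697292e+01, -1.66249770e-04,
        3.43789718e-03, -5.47939933e-06]), 'eef_pos': array([0.25864343, 0.62282877, 0.23006508]), 'tcp_rot': array([ 1.95618351e-01,  9.80679526e-01, -9.98447465e-04, -3.62425803e-04]), 'contact_force': array([-0.02747502,  0.08436509,  0.20234422]), 'wrist_torque': array([0.00749301, 0.01800077, 0.00293647]), 'opening': 1.0020647013852786}
```

View pics/scene0.png

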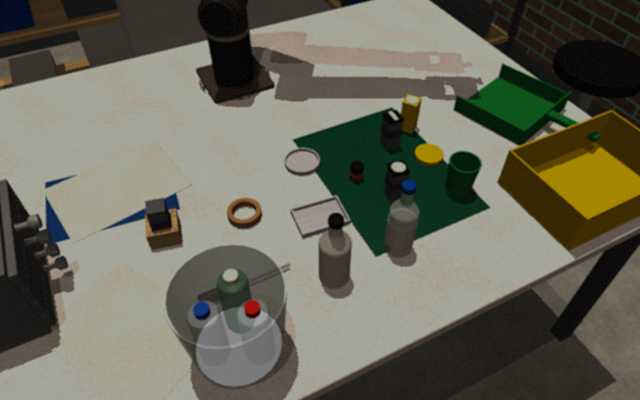

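View pics/top0.png

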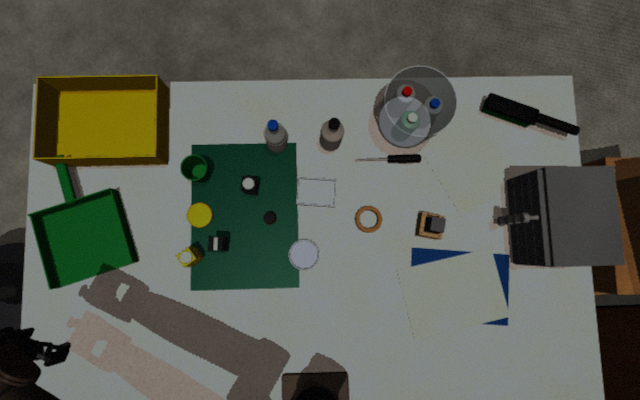

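The scene picture shows the disc housing near (398,175), the bar housing near (391,130), and the yellow look-alike at (411,112). In the top view:

- disc housing at (250,184)
- bar housing at (218,242)
- yellow block at (188,256), excluded because it is yellow
- round nest at (304,254)
- oblong tray at (316,192)
- holder at (431,224)

Next I'll measure these and take a close crop.

```bash
cat > h.py <<'E'
from plant import *
import cv2,numpy as np
from scipy.spatial.transform import Rotation as R
def ray(cam,px):
    c=get_calibration(cam);K=np.array(c['mtx']);E=np.array(c['extrinsics'])
    d=np.linalg.inv(K)@np.array([px[0],px[1],1.]); d=np.array([d[0],-d[1],-d[2]])
    return E[:3,3],E[:3,:3]@d
def atz(cam,px,z):
    o,d=ray(cam,px); return o+d*(z-o[2])/d[2]
def proj(cam,P):
    c=get_calibration(cam);K=np.array(c['mtx']);E=np.array(c['extrinsics'])
    P=np.atleast_2d(P); q=(P-E[:3,3])@E[:3,:3]; q=q*[1,-1,-1]; u=q@K.T; return u[:,:2]/u[:,2:]
def tri(a,b):
    (o1,d1),(o2,d2)=a,b; d1=d1/np.linalg.norm(d1);d2=d2/np.linalg.norm(d2)
    A=np.stack([d1,-d2],1); t=np.linalg.lstsq(A,o2-o1,rcond=None)[0]
    p,q=o1+t[0]*d1,o2+t[1]*d2; return (p+q)/2,np.linalg.norm(p-q)
E
python3 - <<'E'
from h import *
ims={n:read_camera(n) for n in("scene","top")}
for q,z in [("housing_disc_mid",.0475),("housing_bar_mid",.0475),("housing_held_mid",.0535),("round_nest",0),("oblong_nest",0),("holder",0)]:
    r={}
    for n in ims:
        L=pinpoint(n,q); r[n]=L
        for l in L[:3]: print(q,n,np.round(l['centre'],1),round(l['p'],2),atz(n,l['centre'],z).round(4))
    if r['scene'] and r['top']: print('  tri',[x.round(4) for x in map(np.array,tri(ray('scene',r['scene'][0]['centre']),ray('top',r['top'][0]['centre'])))])
t=ims['top'][:,:,::-1]
def crop(im,x0,y0,w,h,s): return cv2.resize(im[y0:y0+h,x0:x0+w],None,fx=s,fy=s,interpolation=cv2.INTER_CUBIC)
cv2.imwrite('pics/c1.png',np.clip(crop(t,170,165,100,110,5).astype(float)*1.8,0,255))
a=crop(t,280,160,60,120,4);b=crop(t,400,195,65,60,4)
cv2.imwrite('pics/c2.png',np.clip(a.astype(float)*1.5,0,255));cv2.imwrite('pics/c3.png',np.clip(cv2.resize(b,None,fx=2,fy=2).astype(float)*1.8,0,255))
s=ims['scene'][:,:,::-1]
cv2.imwrite('pics/c4.png',np.clip(crop(s,370,85,90,120,5).astype(float)*1.8,0,255))
cv2.imwrite('pics/c5.png',np.clip(crop(s,130,185,70,70,8).astype(float)*1.8,0,255))
E
```

```text
housing_disc_mid scene [410.8 116.7] 0.95 [0.4507 0.3458 0.0475]
housing_disc_mid scene [396.8 178.3] 0.73 [0.633  0.1836 0.0475]
housing_disc_mid top [186.2 255.8] 0.57 [0.441  0.3591 0.0475]
housing_disc_mid top [250.  186.9] 0.51 [0.6362 0.1752 0.0475]
housing_disc_mid top [272.6 217.4] 0.3 [0.5451 0.1105 0.0475]
  tri [array([0.4393, 0.3593, 0.0354]), np.float64(0.0067)]
housing_bar_mid scene [390.1 131.5] 0.85 [0.4783 0.2622 0.0475]
housing_bar_mid scene [357.7 177.5] 0.69 [0.5884 0.1014 0.0475]
housing_bar_mid top [221.1 244.3] 0.59 [0.4712 0.2596 0.0475]
  tri [array([0.4726, 0.2631, 0.0425]), np.float64(0.0056)]
housing_held_mid scene [160.4 219.7] 0.68 [ 0.5119 -0.3532  0.0535]
housing_held_mid scene [356.4 176.7] 0.17 [0.5897 0.0967 0.0535]
housing_held_mid top [434.2 226.7] 0.75 [ 0.5058 -0.3595  0.0535]
  tri [array([ 0.507 , -0.3566,  0.0505]), np.float64(0.0076)]
round_nest scene [300.6 164. ] 0.93 [0.4385 0.0196 0.    ]
round_nest top [301.9 251.3] 0.83 [0.4447 0.0278 0.    ]
  tri [array([0.4427, 0.0232, 0.0023]), np.float64(0.01)]
oblong_nest scene [319.2 218.9] 0.82 [ 0.6267 -0.0213  0.    ]
oblong_nest scene [389.9 130.1] 0.59 [ 0.4267  0.2998 -0.    ]
oblong_nest top [315.6 194.6] 0.98 [ 0.6151 -0.018   0.    ]
  tri [array([ 0.6171, -0.0175, -0.0122]), np.float64(0.0019)]
holder scene [165.7 235.2] 0.61 [ 0.5126 -0.3538  0.    ]
holder top [427.8 225.3] 0.91 [ 0.513  -0.3568  0.    ]
  tri [array([ 0.5133, -0.355 ,  0.0016]), np.float64(0.0026)][ WARN:0@11.618] global loadsave.cpp:1063 imwrite_ Unsupported depth image for selected encoder is fallbacked to CV_8U.
```

View pics/c1.png

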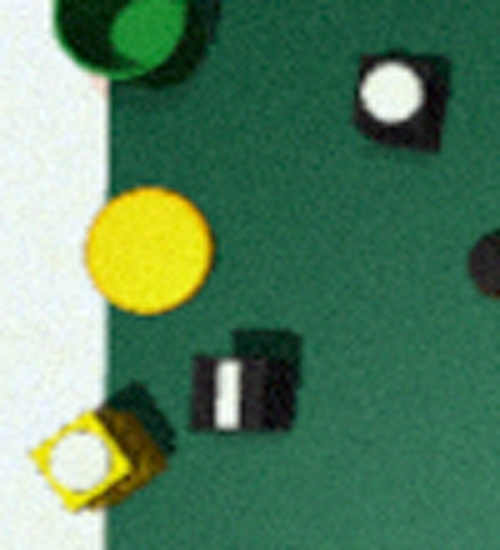

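View pics/c4.png

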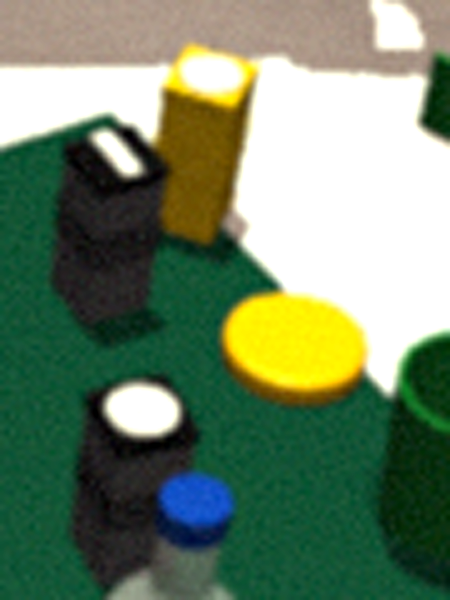

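View pics/c3.png

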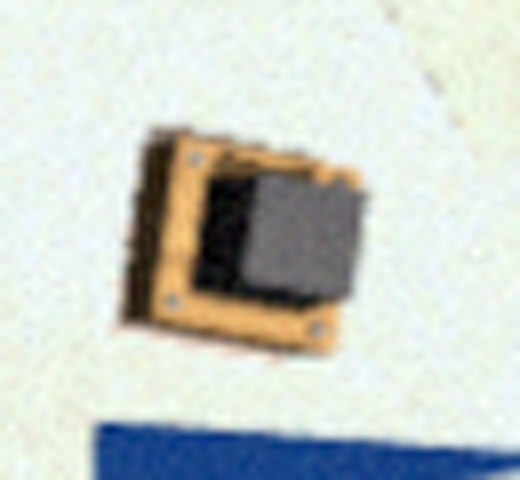

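View pics/c2.png

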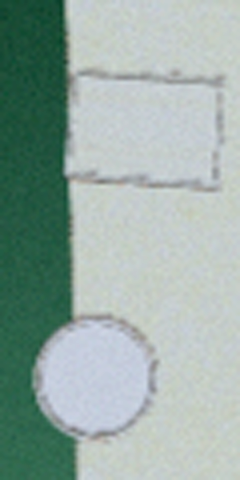

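View pics/c5.png

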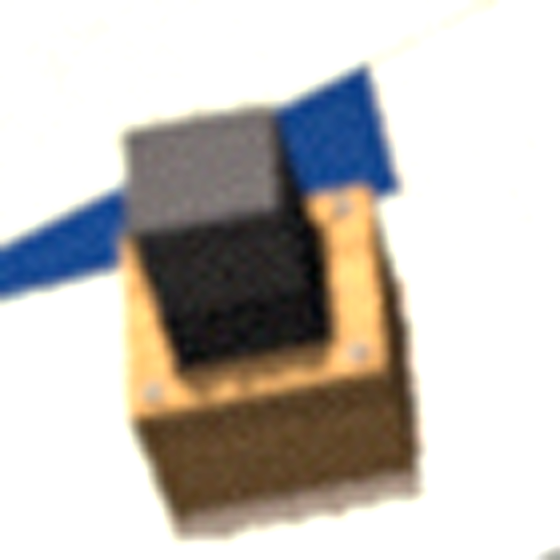

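The choice holds up in the crops. The disc tag is on the black-capped housing at top (248,183), the bar tag at (216,244), and the yellow block is the look-alike. I'll refine the poses and yaws by fitting boxes to the masks.

```bash
cat > fit.py <<'E'
from h import *
from scipy.optimize import minimize
def box(x,y,yaw,z0,z1,a=.02,b=None):
    b=b or a; c,s=np.cos(yaw),np.sin(yaw)
    return np.array([[x+c*i*a-s*j*b,y+s*i*a+c*j*b,z] for z in(z0,z1) for i,j in((-1,-1),(1,-1),(1,1),(-1,1))])
S=8
def sil(cam,P):
    u=((proj(cam,P)+.5)*S).astype(np.float32); h=cv2.convexHull(u).astype(np.int32)
    m=np.zeros((400*S,640*S),np.uint8); return m,h
def iou(cam,P,mask,roi):
    x0,y0,x1,y1=roi
    u=((proj(cam,P)+.5-[x0,y0])*S).astype(np.float32); m=np.zeros(((y1-y0)*S,(x1-x0)*S),np.uint8)
    cv2.fillConvexPoly(m,cv2.convexHull(u).astype(np.int32),1)
    M=cv2.resize(mask[y0:y1,x0:x1].astype(np.float32),None,fx=S,fy=S,interpolation=cv2.INTER_LINEAR)>.5
    return (M&(m>0)).sum()/(M|(m>0)).sum()
def fit(masks,p0,z0,z1,a=.02):
    rois={}
    for n,m in masks.items():
        ys,xs=np.where(m); rois[n]=(max(xs.min()-8,0),max(ys.min()-8,0),min(xs.max()+8,640),min(ys.max()+8,400))
    f=lambda p:-sum(iou(n,box(p[0],p[1],p[2],z0,z1,a),m,rois[n]) for n,m in masks.items())
    best=None
    for yaw in np.radians(np.arange(-45,45,10)):
        r=minimize(f,[p0[0],p0[1],yaw],method='Nelder-Mead',options=dict(initial_simplex=np.array([p0[0],p0[1],yaw])+np.array([[0,0,0],[.008,0,0],[0,.008,0],[0,0,.15]]),maxiter=80))
        if best is None or r.fun<best.fun: best=r
    return best
def pick(n,q,near):
    L=[l for l in cut_out(n,q) if np.linalg.norm(np.array(l['centre'])-near)<15]
    return L[0] if L else None
E
python3 - <<'E'
from fit import *
ims={n:read_camera(n) for n in("scene","top")}
out={n:cv2.resize(np.clip(ims[n][:,:,::-1].astype(float)*1.8,0,255).astype(np.uint8),None,fx=6,fy=6,interpolation=cv2.INTER_CUBIC) for n in ims}
jobs={"housing_disc_mid":((.634,.178),0,.095,{'top':(250,186),'scene':(397,175)}),
"housing_bar_mid":((.472,.261),0,.095,{'top':(220,243),'scene':(391,130)}),
"housing_held_mid":((.509,-.356),.046,.101,{'top':(434,225),'scene':(158,214)}),
"holder":((.513,-.356),0,.046,{'top':(430,225),'scene':(164,228)})}
for q,(p0,z0,z1,near) in jobs.items():
    ms={}
    for n in near:
        l=pick(n,q,near[n])
        if l is None: print(q,n,'none'); continue
        print(q,n,l['centre'],round(l['p'],2),l['pixels'].sum()); ms[n]=l['pixels']
    a=.034 if q=='holder' else .02
    for sub in ([ms] if len(ms)<2 else [ms,{'top':ms['top']},{'scene':ms['scene']}]):
        r=fit(sub,p0,z0,z1,a); print('  ',list(sub),r.x[:2].round(4),np.degrees(r.x[2]).round(1),r.fun.round(3))
        if sub is ms:
            for n in ims:
                u=((proj(n,box(*r.x,z0,z1,a))+.5)*6).astype(int)
                for i,j in [(4,5),(5,6),(6,7),(7,4),(0,1),(1,2),(2,3),(3,0)]: cv2.line(out[n],tuple(map(int,u[i])),tuple(map(int,u[j])),(0,0,255) if i>3 else (255,128,0),1)
c=lambda n,x0,y0,w,h:out[n][y0*6:(y0+h)*6,x0*6:(x0+w)*6]
cv2.imwrite('pics/f1.png',np.hstack([c('top',200,165,66,98),c('scene',372,100,56,98)]))
cv2.imwrite('pics/f2.png',np.hstack([c('top',405,195,60,60),c('scene',130,190,60,60)]))
E
```

```text
housing_disc_mid top [249.6, 187.0] 0.77 302
housing_disc_mid scene none
   ['top'] [0.6392 0.1767] -10.8 -0.937
housing_bar_mid top [218.9, 245.6] 0.53 293
housing_bar_mid scene [390.8, 129.2] 0.92 747
   ['top', 'scene'] [0.4721 0.268 ] -2.9 -1.89
   ['top'] [0.472  0.2681] -1.7 -0.937Traceback (most recent call last):
  File "<stdin>", line 16, in <module>
  File "fit.py", line 23, in fit
    r=minimize(f,[p0[0],p0[1],yaw],method='Nelder-Mead',options=dict(initial_simplex=np.array([p0[0],p0[1],yaw])+np.array([[0,0,0],[.008,0,0],[0,.008,0],[0,0,.15]]),maxiter=80))
    res = _minimize_neldermead(fun, x0, args, callback, bounds=bounds,
                               **options)
    fsim[j] = func(sim[j])
              ~~~~^^^^^^^^
    fx = function(np.copy(x), *(wrapper_args + args))
  File "fit.py", line 20, in <lambda>
    f=lambda p:-sum(iou(n,box(p[0],p[1],p[2],z0,z1,a),m,rois[n]) for n,m in masks.items())
                ~~~^^^^^^^^^^^^^^^^^^^^^^^^^^^^^^^^^^^^^^^^^^^^^^^^^^^^^^^^^^^^^^^^^^^^^^^
  File "fit.py", line 20, in <genexpr>
    f=lambda p:-sum(iou(n,box(p[0],p[1],p[2],z0,z1,a),m,rois[n]) for n,m in masks.items())
                    ~~~^^^^^^^^^^^^^^^^^^^^^^^^^^^^^^^^^^^^^^^^^
  File "fit.py", line 12, in iou
    u=((proj(cam,P)+.5-[x0,y0])*S).astype(np.float32); m=np.zeros(((y1-y0)*S,(x1-x0)*S),np.uint8)
        ~~~~^^^^^^^
  File "h.py", line 11, in proj
    c=get_calibration(cam);K=np.array(c['mtx']);E=np.array(c['extrinsics'])
ValueError: time passes only in moves, steps and waits
```

```bash
python3 - <<'E'
from plant import *
import numpy as np
import json
json.dump({n:{k:np.array(v).tolist() for k,v in get_calibration(n).items() if k in('mtx','extrinsics')} for n in('scene','top')},open('cal.json','w')); print(get_state()['time'])
E
sed -i '1a import json\n_CAL=json.load(open("cal.json"))\nget_calibration=lambda n:_CAL[n]' h.py
sed -i 's/^def atz/def atz/' h.py; head -6 h.py
python3 - <<'E'
from fit import *
ims={n:read_camera(n) for n in("scene","top")}
out={n:cv2.resize(np.clip(ims[n][:,:,::-1].astype(float)*1.8,0,255).astype(np.uint8),None,fx=6,fy=6,interpolation=cv2.INTER_CUBIC) for n in ims}
jobs={"housing_disc_mid":((.634,.178),0,.095,{'top':(250,186),'scene':(397,175)}),
"housing_bar_mid":((.472,.261),0,.095,{'top':(220,243),'scene':(391,130)}),
"housing_held_mid":((.509,-.356),.046,.101,{'top':(434,225),'scene':(158,214)}),
"holder":((.513,-.356),0,.046,{'top':(430,225),'scene':(164,228)})}
for q,(p0,z0,z1,near) in jobs.items():
    ms={}
    for n in near:
        l=pick(n,q,near[n])
        if l is None: print(q,n,'none'); continue
        print(q,n,l['centre'],round(l['p'],2),l['pixels'].sum()); ms[n]=l['pixels']
    a=.034 if q=='holder' else .02
    for sub in ([ms] if len(ms)<2 else [ms,{'top':ms['top']},{'scene':ms['scene']}]):
        if not sub: continue
        r=fit(sub,p0,z0,z1,a); print('  ',list(sub),r.x[:2].round(4),np.degrees(r.x[2]).round(1),round(r.fun,3))
        if sub is ms:
            for n in ims:
                u=((proj(n,box(*r.x,z0,z1,a))+.5)*6).astype(int)
                for i,j in [(4,5),(5,6),(6,7),(7,4),(0,1),(1,2),(2,3),(3,0)]: cv2.line(out[n],tuple(map(int,u[i])),tuple(map(int,u[j])),(0,0,255) if i>3 else (255,128,0),1)
c=lambda n,x0,y0,w,h:out[n][y0*6:(y0+h)*6,x0*6:(x0+w)*6]
cv2.imwrite('pics/f1.png',np.hstack([c('top',200,165,66,98),c('scene',372,100,56,98)]))
cv2.imwrite('pics/f2.png',np.hstack([c('top',405,195,60,60),c('scene',130,190,60,60)]))
E
```

```text
1.1
from plant import *
import json
_CAL=json.load(open("cal.json"))
get_calibration=lambda n:_CAL[n]
import cv2,numpy as np
from scipy.spatial.transform import Rotation as R
housing_disc_mid top [248.2, 183.9] 0.55 312
housing_disc_mid scene [392.4, 178.1] 0.86 778
   ['top', 'scene'] [0.6396 0.1757] -7.6 -1.811
   ['top'] [0.6397 0.1767] -8.3 -0.941
   ['scene'] [0.6398 0.175 ] -9.6 -0.88
housing_bar_mid top [219.5, 243.9] 0.58 291
housing_bar_mid scene [389.9, 129.6] 0.55 741
   ['top', 'scene'] [0.472  0.2682] -4.3 -1.874
   ['top'] [0.4715 0.2679] -2.1 -0.934
   ['scene'] [0.474  0.2673] -2.5 -0.956
housing_held_mid top [434.8, 222.7] 0.7 303
housing_held_mid scene [152.5, 214.8] 0.62 717
   ['top', 'scene'] [ 0.5114 -0.3541] -14.6 -1.772
   ['top'] [ 0.5097 -0.3522] -11.7 -0.91
   ['scene'] [ 0.5135 -0.3555] -14.7 -0.938
holder top [421.8, 229.6] 0.86 346
holder scene [167.0, 232.7] 0.73 785
   ['top', 'scene'] [ 0.5106 -0.354 ] -12.6 -1.074
   ['top'] [ 0.5097 -0.3499] -12.2 -0.512
   ['scene'] [ 0.5125 -0.3553] -12.4 -0.621
```

View pics/f1.png

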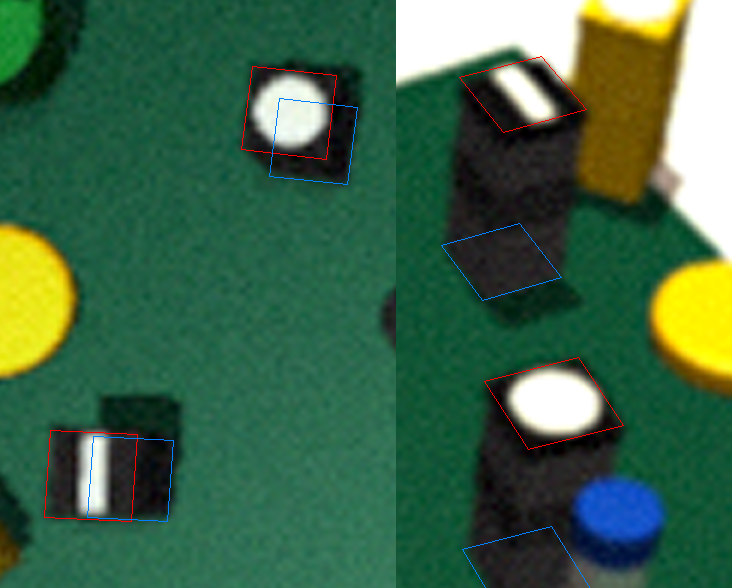

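View pics/f2.png

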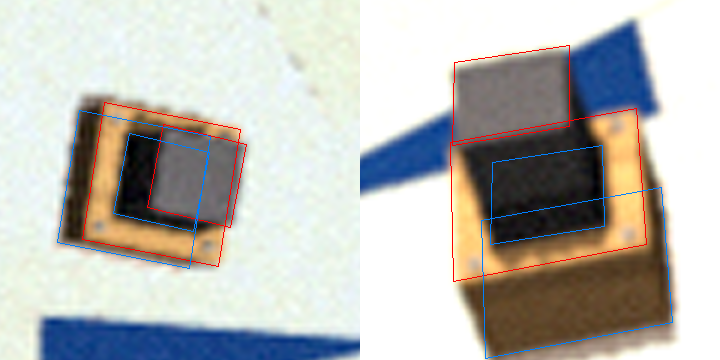

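The wireframes fit to about a pixel. I'll cross-check with the tag and nest centres, then compute the first move.

```bash
cat > go.py <<'E'
from h import *
import sys
def go(x,y,z,jaw,tilt=None):
    s=get_state(); p=s['eef_pos']; T=R.from_quat(s['tcp_rot'])
    ax=T.as_matrix(); cur=np.degrees(np.arctan2(ax[1,1],ax[0,1]))
    d=((jaw-cur+90)%180)-90
    yaw=np.radians(cur+d); Y=np.array([np.cos(yaw),np.sin(yaw),0]); Z=np.array([0,0,-1.]); X=np.cross(Y,Z)
    D=R.from_matrix(np.stack([X,Y,Z],1))
    rv=np.degrees((T.inv()*D).as_rotvec()); sh=T.inv().apply(np.array([x,y,z])-p)
    print('t',round(s['time'],2),'pos',p.round(4),'jaw',cur.round(1),'q',s['qpos'].round(2),'open',round(s['opening'],3),'F',s['contact_force'].round(1))
    print('turn',rv.round(2),'shift',sh.round(4),'dist',np.linalg.norm(sh).round(3))
if __name__=='__main__': go(*map(float,sys.argv[1:]))
E
python3 - <<'E'
from h import *
for k,t,s,z in[('disc',(248.2,183.4),(398.4,167),.095),('bar',(215.6,243.8),(393.4,115.4),.095)]:
    print(k,atz('top',t,z).round(4),atz('scene',s,z).round(4),tri(ray('top',t),ray('scene',s)))
print('round',atz('top',(304,254),.014).round(4),'obl',atz('top',(316.2,193),.014).round(4))
print(atz('scene',(302,161),.014).round(4),atz('scene',(320,216),.014).round(4))
for k,t,z in [('glue',(270,217),.045),('yellow',(188,256),.095),('botA',(273,126),.2),('botB',(334,124),.19),('cup',(195,168),.09)]: print(k,atz('top',t,z).round(3))
E
python3 go.py .472 .268 .16 -3
```

```text
disc [0.6391 0.1743 0.095 ] [0.6411 0.1765 0.095 ] (array([0.63997241, 0.17567307, 0.09412488]), np.float64(0.0027776677040516544))
bar [0.4721 0.2657 0.095 ] [0.4739 0.2693 0.095 ] (array([0.47303926, 0.2675479 , 0.09468531]), np.float64(0.003940572346947948))
round [0.4367 0.0217 0.014 ] obl [ 0.6181 -0.0194  0.014 ]
[0.4435 0.0216 0.014 ] [ 0.6303 -0.021   0.014 ]
glue [0.547 0.118 0.045]
yellow [0.441 0.341 0.095]
botA [0.773 0.095 0.2  ]
botB [ 0.778 -0.066  0.19 ]
cup [0.688 0.325 0.09 ]
t 1.6 pos [0.259  0.6233 0.2313] jaw 67.4 q [ 1.03  0.29  1.58 -0.    1.28 -0.15] open 0.997 F [-0.5  0.5 -0.7]
turn [-0.    0.   70.44] shift [-0.3331 -0.2464  0.0713] dist 0.42
```

Call:
{"op": "move_arm", "data": {
  "plan": [
    [[0, 0, 10, -0.045, -0.035, 0, 0.085], [0, 0, 20, -0.095, -0.07, 0, 0.085], [0, 0, 30, -0.145, -0.105, 0.01, 0.085], [0, 0, 40, -0.19, -0.14, 0.02, 0.085], [0, 0, 50, -0.24, -0.175, 0.03, 0.085]]
  ],
  "force": 60
}}

```text
time: 2.22
eef_pos: [0.4141, 0.3681, 0.2014]
tcp_rot: [0.594, 0.805, 0.0, 0.0]
contact_force: [1.1, -0.3, 0.5]
opening: 0.989
```

```bash
python3 go.py .472 .267 .15 -3
```

```text
t 2.23 pos [0.4141 0.3681 0.2014] jaw 17.1 q [0.54 0.05 1.91 0.   1.19 0.24] open 0.989 F [ 1.1 -0.3  0.5]
turn [ 5.000e-02 -2.000e-02  2.014e+01] shift [-0.1137  0.0255  0.0514] dist 0.127
```

Call:
{"op": "move_arm", "data": {
  "plan": [
    [[0, 0, 7, -0.04, 0.008, 0.015, 0.085], [0, 0, 14, -0.08, 0.017, 0.03, 0.085], [0, 0, 20.1, -0.1137, 0.0255, 0.045, 0.085], [0, 0, 20.1, -0.1137, 0.0255, 0.0514, 0.085], [0, 0, 20.1, -0.1137, 0.0255, 0.0514, 0.085]]
  ]
}}

```text
time: 2.85
eef_pos: [0.4716, 0.2672, 0.1496]
tcp_rot: [0.725, 0.689, 0.0, -0.0]
contact_force: [0.2, -0.5, -0.5]
opening: 0.998
```

```bash
python3 go.py .472 .267 .042 -3
```

```text
t 2.85 pos [0.4716 0.2672 0.1496] jaw -2.9 q [0.33 0.08 1.97 0.   1.09 0.38] open 0.998 F [ 0.2 -0.5 -0.5]
turn [-0.02 -0.03  0.07] shift [-0.0002  0.0005  0.1076] dist 0.108
```

```bash
cat > shot.py <<'E'
from h import *
import sys
n,x0,y0,w,h,f,o=sys.argv[1:8]; x0,y0,w,h=map(int,(x0,y0,w,h)); f=float(f)
im=read_camera(n)[y0:y0+h,x0:x0+w,::-1]
cv2.imwrite(o,np.clip(cv2.resize(im,None,fx=f,fy=f,interpolation=cv2.INTER_CUBIC).astype(float)*1.7,0,255).astype(np.uint8))
E
python3 shot.py scene 330 60 140 120 5 pics/a1.png
```

```text
(no output)
```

View pics/a1.png

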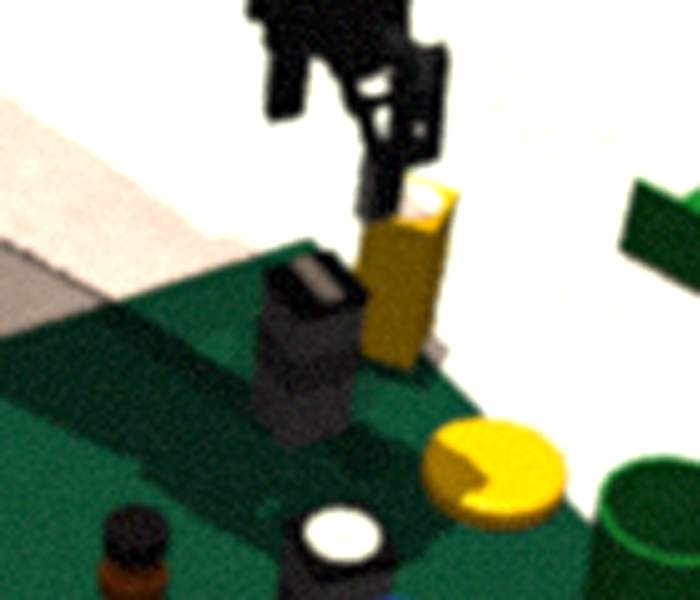

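The picture shows both fingers, with tips at crop (285,115) and (380,215), straddling the bar housing whose top is at (320,285). The yellow block is clear, so I'll descend and close.

Call:
{"op": "move_arm", "data": {
  "plan": [
    [[0, 0, 0, 0, 0.0005, 0.03, 0.085], [0, 0, 0, 0, 0.0005, 0.06, 0.085], [0, 0, 0, 0, 0.0005, 0.09, 0.085], [0, 0, 0, 0, 0.0005, 0.107, 0.085], [0, 0, 0, 0, 0.0005, 0.107, 0.085]]
  ]
}}

```text
time: 3.52
eef_pos: [0.4714, 0.2682, 0.0424]
tcp_rot: [0.724, 0.69, -0.0, -0.001]
contact_force: [-0.1, 0.4, -0.3]
opening: 0.996
```

Call:
{"op": "move_arm", "data": {
  "plan": [
    [[0, 0, 0, 0, 0, 0, 0.03], [0, 0, 0, 0, 0, 0, 0.03], [0, 0, 0, 0, 0, 0, 0.03], [0, 0, 0, 0, 0, 0, 0.03], [0, 0, 0, 0, 0, 0, 0.03]]
  ],
  "force": 50
}}

```text
time: 4.15
eef_pos: [0.4724, 0.2686, 0.0437]
tcp_rot: [0.724, 0.69, 0.001, -0.0]
contact_force: [-0.0, 0.2, 5.6]
opening: 0.466
```

```bash
python3 go.py .472 .267 .18 -3;python3 go.py .62 -.019 .18 -9
```

```text
t 4.15 pos [0.4724 0.2686 0.0437] jaw -2.8 q [0.33 0.24 2.02 0.   0.88 0.38] open 0.466 F [-0.   0.2  5.6]
turn [ 0.04 -0.07  0.18] shift [-0.0014 -0.0002 -0.1363] dist 0.136
t 4.15 pos [0.4724 0.2686 0.0437] jaw -2.8 q [0.33 0.24 2.02 0.   0.88 0.38] open 0.466 F [-0.   0.2  5.6]
turn [ 0.04 -0.07  6.18] shift [-0.2798  0.1617 -0.1365] dist 0.351
```

Call:
{"op": "move_arm", "data": {
  "plan": [
    [[0, 0, 0, 0, 0, -0.03, 0.03], [0, 0, 0, 0, 0, -0.07, 0.03], [0, 0, 0, 0, 0, -0.11, 0.03], [0, 0, 0, -0.02, 0.01, -0.135, 0.03], [0, 0, 1, -0.06, 0.035, -0.136, 0.03]]
  ]
}}

```text
time: 4.78
eef_pos: [0.505, 0.2073, 0.1818]
tcp_rot: [0.729, 0.684, 0.002, 0.001]
contact_force: [0.0, -0.2, -1.4]
opening: 0.466
```

```bash
python3 go.py .62 -.019 .18 -9
```

```text
t 4.78 pos [0.505  0.2073 0.1818] jaw -3.7 q [0.2  0.05 1.94 0.   1.15 0.27] open 0.466 F [ 0.  -0.2 -1.4]
turn [ 0.26 -0.16  5.33] shift [-0.2185  0.1293  0.0019] dist 0.254
```

Call:
{"op": "move_arm", "data": {
  "plan": [
    [[0, 0, 1, -0.045, 0.025, 0, 0.03], [0, 0, 2, -0.09, 0.053, 0, 0.03], [0, 0, 3, -0.14, 0.083, 0, 0.03], [0, 0, 4, -0.185, 0.11, 0, 0.03], [0.2, -0.1, 5.3, -0.2185, 0.1293, 0.002, 0.03]]
  ]
}}

```text
time: 5.4
eef_pos: [0.6201, -0.0212, 0.1788]
tcp_rot: [0.761, 0.649, 0.0, -0.0]
contact_force: [1.2, -0.1, -0.7]
opening: 0.464
```

```bash
python3 go.py .62 -.019 .06 -9; python3 shot.py top 260 140 110 140 4 pics/a2.png; python3 shot.py scene 250 90 150 170 3.5 pics/a3.png
```

```text
t 5.4 pos [ 0.6201 -0.0212  0.1788] jaw -9.1 q [-0.2   0.21  1.76  0.    1.17 -0.04] open 0.464 F [ 1.2 -0.1 -0.7]
turn [-0.03 -0.04 -0.09] shift [ 0.0021 -0.0004  0.1188] dist 0.119
```

View pics/a2.png

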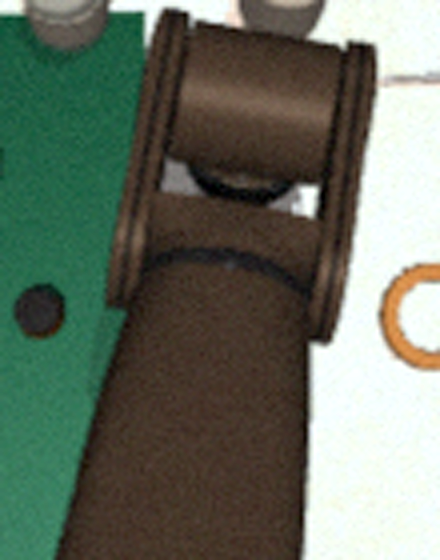

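View pics/a3.png

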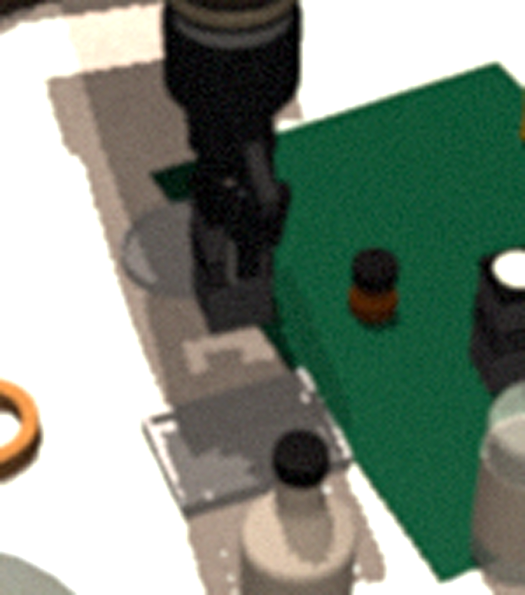

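Call:
{"op": "move_arm", "data": {
  "plan": [
    [[0, 0, 0, 0.002, 0.0015, 0.03, 0.03], [0, 0, 0, 0.002, 0.0015, 0.06, 0.03], [0, 0, 0, 0.002, 0.0015, 0.09, 0.03], [0, 0, 0, 0.002, 0.0015, 0.11, 0.03], [0, 0, 0, 0.002, 0.0015, 0.12, 0.03]]
  ]
}}

```text
time: 6.12
eef_pos: [0.6212, -0.0204, 0.0567]
tcp_rot: [0.762, 0.648, -0.001, -0.001]
contact_force: [-0.2, -0.4, -0.8]
opening: 0.461
```

```bash
python3 go.py .622 -.019 .0485 -9; python3 shot.py scene 250 90 150 170 3.5 pics/a4.png
```

```text
t 6.12 pos [ 0.6212 -0.0204  0.0567] jaw -9.2 q [-0.2   0.37  1.82 -0.    0.96 -0.04] open 0.461 F [-0.2 -0.4 -0.8]
turn [-0.17  0.   -0.2 ] shift [0.0015 0.0005 0.0082] dist 0.008
```

View pics/a4.png

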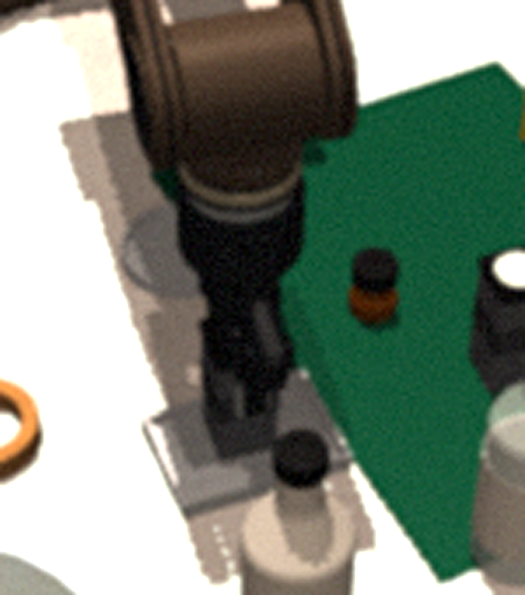

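The housing's foot is at crop (240,450), inside the tray outline that runs from (145,425) to (355,460). I'll set it down and release.

Call:
{"op": "move_arm", "data": {
  "plan": [
    [[0, 0, 0, 0, 0, 0.004, 0.03], [0, 0, 0, 0, 0, 0.007, 0.03], [0, 0, 0, 0, 0, 0.008, 0.03], [0, 0, 0, 0, 0, 0.008, 0.03], [0, 0, 0, 0, 0, 0.008, 0.03]]
  ]
}}

```text
time: 6.8
eef_pos: [0.6214, -0.0206, 0.0487]
tcp_rot: [0.762, 0.648, -0.001, -0.001]
contact_force: [0.1, -0.6, 0.3]
opening: 0.459
```

```bash
python3 go.py .622 -.019 .0485 -9
```

```text
t 6.8 pos [ 0.6214 -0.0206  0.0487] jaw -9.2 q [-0.2   0.38  1.82 -0.    0.94 -0.04] open 0.459 F [ 0.1 -0.6  0.3]
turn [-0.14  0.   -0.21] shift [0.0017 0.0003 0.0002] dist 0.002
```

Call:
{"op": "move_arm", "data": {
  "plan": [
    [[0, 0, 0, 0, 0, 0.001, 0.03], [0, 0, 0, 0, 0, 0.002, 0.03], [0, 0, 0, 0, 0, 0.003, 0.03], [0, 0, 0, 0, 0, 0.003, 0.03], [0, 0, 0, 0, 0, 0.003, 0.03]]
  ]
}}

```text
time: 7.42
eef_pos: [0.6216, -0.0206, 0.0486]
tcp_rot: [0.762, 0.648, -0.001, -0.001]
contact_force: [-4.7, 0.5, 12.4]
opening: 0.466
```

It's on the floor, with 12 N of contact. Opening.

Call:
{"op": "move_arm", "data": {
  "plan": [
    [[0, 0, 0, 0, 0, -0.001, 0.03], [0, 0, 0, 0, 0, -0.001, 0.05], [0, 0, 0, 0, 0, -0.001, 0.07], [0, 0, 0, 0, 0, -0.001, 0.085], [0, 0, 0, 0, 0, -0.001, 0.085]]
  ]
}}

```text
time: 8.05
eef_pos: [0.6216, -0.0206, 0.0494]
tcp_rot: [0.762, 0.648, -0.001, -0.002]
contact_force: [0.3, -1.3, 0.1]
opening: 0.998
```

Call:
{"op": "move_arm", "data": {
  "plan": [
    [[0, 0, 0, 0, 0, -0.02, 0.085], [0, 0, 0, 0, 0, -0.05, 0.085], [0, 0, 0, 0, 0, -0.09, 0.085], [0, 0, 0, 0, 0, -0.12, 0.085], [0, 0, 0, 0, 0, -0.13, 0.085]]
  ]
}}

```text
time: 8.68
eef_pos: [0.6238, -0.0209, 0.1836]
tcp_rot: [0.762, 0.648, 0.001, 0.001]
contact_force: [0.3, -0.2, -0.3]
opening: 0.998
```

```bash
python3 go.py .639 .176 .18 -8; python3 shot.py scene 250 90 150 170 3.5 pics/a5.png
```

```text
t 8.68 pos [ 0.6238 -0.0209  0.1836] jaw -9.2 q [-0.2   0.22  1.75 -0.    1.17 -0.04] open 0.998 F [ 0.3 -0.2 -0.3]
turn [ 0.13  0.03 -1.19] shift [ 0.1968 -0.0164  0.0035] dist 0.198
```

View pics/a5.png

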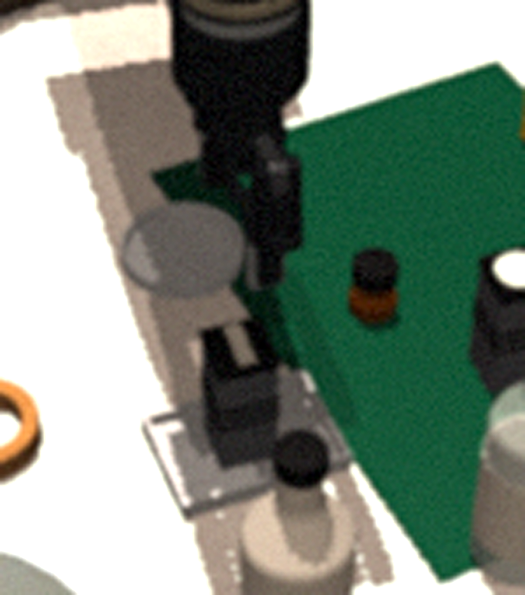

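The bar housing is standing upright and free inside the tray at crop (240,400). Next is the disc housing.

Call:
{"op": "move_arm", "data": {
  "plan": [
    [[0, 0, 0, 0.05, -0.004, 0, 0.085], [0, 0, 0, 0.1, -0.008, 0, 0.085], [0, 0, -0.5, 0.15, -0.012, 0, 0.085], [0, 0, -1, 0.19, -0.016, 0.003, 0.085], [0.1, 0, -1.2, 0.197, -0.0164, 0.0035, 0.085]]
  ]
}}

```text
time: 9.35
eef_pos: [0.6376, 0.1786, 0.1778]
tcp_rot: [0.754, 0.657, -0.001, -0.001]
contact_force: [0.6, -0.1, -0.1]
opening: 0.994
```

```bash
python3 go.py .639 .1755 .043 -8; python3 shot.py scene 330 80 150 140 4 pics/a6.png
```

```text
t 9.35 pos [0.6376 0.1786 0.1778] jaw -7.8 q [ 0.12  0.31  1.65 -0.    1.19  0.26] open 0.994 F [ 0.6 -0.1 -0.1]
turn [-0.18  0.06  0.21] shift [-0.0027  0.0022  0.1348] dist 0.135
```

View pics/a6.png

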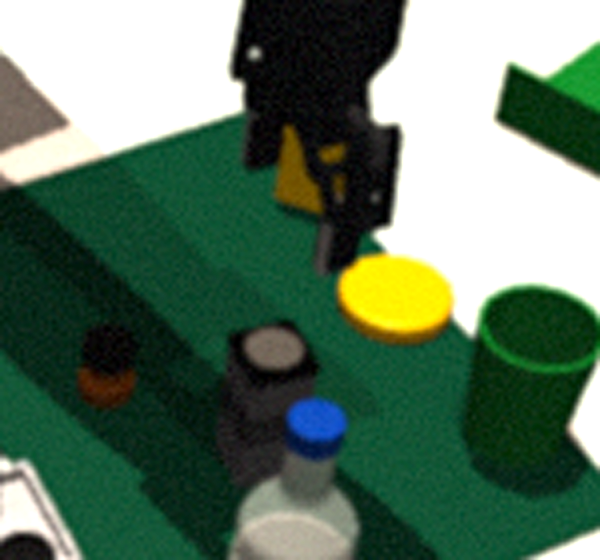

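The fingers are in line above the disc housing, whose tag is at crop (275,350). Descending and gripping.

Call:
{"op": "move_arm", "data": {
  "plan": [
    [[0, 0, 0, -0.002, 0.001, 0.03, 0.085], [0, 0, 0, -0.0027, 0.002, 0.065, 0.085], [0, 0, 0, -0.0027, 0.0022, 0.1, 0.085], [0, 0, 0, -0.0027, 0.0022, 0.13, 0.085], [0, 0, 0, -0.0027, 0.0022, 0.134, 0.085]]
  ]
}}

```text
time: 10.02
eef_pos: [0.6368, 0.1731, 0.0404]
tcp_rot: [0.754, 0.657, -0.004, -0.003]
contact_force: [0.7, 0.3, 0.4]
opening: 0.993
```

Call:
{"op": "move_arm", "data": {
  "plan": [
    [[0, 0, 0, 0, 0, 0, 0.03], [0, 0, 0, 0, 0, 0, 0.03], [0, 0, 0, 0, 0, 0, 0.03], [0, 0, 0, 0, 0, 0, 0.03], [0, 0, 0, 0, 0, 0, 0.03]]
  ]
}}

```text
time: 10.65
eef_pos: [0.6383, 0.173, 0.0423]
tcp_rot: [0.754, 0.657, -0.003, -0.001]
contact_force: [-0.8, -1.6, 5.8]
opening: 0.461
```

```bash
python3 go.py .447 .022 .18 -8
```

```text
t 10.65 pos [0.6383 0.173  0.0423] jaw -7.9 q [ 0.11  0.46  1.72 -0.    0.97  0.25] open 0.461 F [-0.8 -1.6  5.8]
turn [-0.35  0.16  0.08] shift [-0.1763 -0.1695 -0.1362] dist 0.28
```

Call:
{"op": "move_arm", "data": {
  "plan": [
    [[0, 0, 0, 0, 0, -0.03, 0.03], [0, 0, 0, 0, 0, -0.07, 0.03], [0, 0, 0, 0, 0, -0.11, 0.03], [0, 0, 0, -0.01, -0.01, -0.135, 0.03], [-0.3, 0.1, 0, -0.035, -0.034, -0.136, 0.03]]
  ]
}}

```text
time: 11.28
eef_pos: [0.6018, 0.1439, 0.181]
tcp_rot: [0.754, 0.657, 0.001, 0.001]
contact_force: [0.6, -0.6, -1.9]
opening: 0.464
```

```bash
python3 go.py .447 .022 .18 -8
```

```text
t 11.28 pos [0.6018 0.1439 0.181 ] jaw -7.8 q [ 0.07  0.21  1.77 -0.    1.16  0.21] open 0.464 F [ 0.6 -0.6 -1.9]
turn [ 0.2  -0.02  0.16] shift [-0.1419 -0.1367  0.0005] dist 0.197
```

Call:
{"op": "move_arm", "data": {
  "plan": [
    [[0, 0, 0, -0.032, -0.031, 0, 0.03], [0, 0, 0, -0.065, -0.063, 0, 0.03], [0, 0, 0, -0.1, -0.097, 0, 0.03], [0, 0, 0, -0.13, -0.125, 0, 0.03], [0.2, 0, 0.1, -0.142, -0.1367, 0, 0.03]]
  ]
}}

```text
time: 11.9
eef_pos: [0.4446, 0.0215, 0.1792]
tcp_rot: [0.755, 0.656, -0.001, -0.001]
contact_force: [0.7, 0.3, -0.8]
opening: 0.466
```

```bash
python3 go.py .445 .022 .056 -8; python3 shot.py scene 240 70 150 160 3.5 pics/a7.png
```

```text
t 11.9 pos [0.4446 0.0215 0.1792] jaw -8.0 q [-0.18 -0.19  2.17  0.    1.16 -0.04] open 0.466 F [ 0.7  0.3 -0.8]
turn [-0.16 -0.05 -0.02] shift [0.0004 0.0006 0.1232] dist 0.123
```

View pics/a7.png

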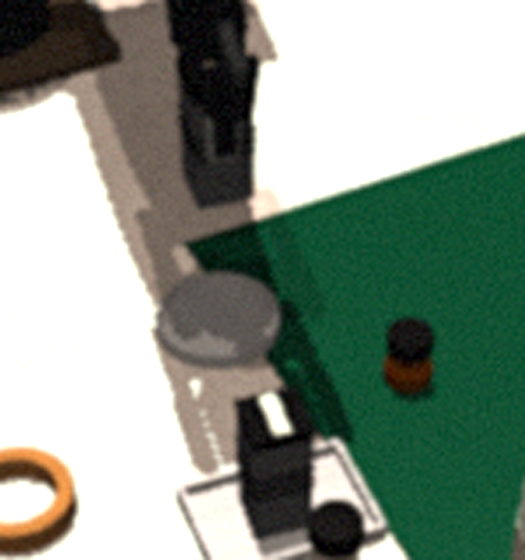

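Call:
{"op": "move_arm", "data": {
  "plan": [
    [[0, 0, 0, 0, -0.002, 0.03, 0.03], [0, 0, 0, 0, -0.0025, 0.06, 0.03], [0, 0, 0, 0, -0.0025, 0.09, 0.03], [0, 0, 0, 0, -0.0025, 0.115, 0.03], [-0.1, 0, 0, 0, -0.0025, 0.122, 0.03]]
  ]
}}

```text
time: 12.58
eef_pos: [0.4407, 0.0222, 0.0556]
tcp_rot: [0.755, 0.656, -0.002, -0.002]
contact_force: [0.6, 0.0, -1.2]
opening: 0.464
```

```bash
python3 go.py .442 .022 .048 -8; python3 shot.py scene 240 70 150 160 3.5 pics/a8.png
```

```text
t 12.57 pos [0.4407 0.0222 0.0556] jaw -8.0 q [-0.18  0.    2.25  0.    0.89 -0.04] open 0.464 F [ 0.6  0.  -1.2]
turn [-0.31 -0.04  0.01] shift [-0.      0.0014  0.0076] dist 0.008
```

View pics/a8.png

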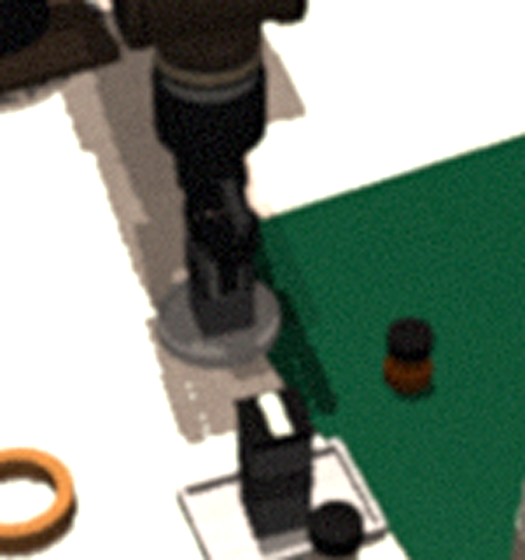

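The housing is inside the rim outline, with its foot at crop (225,330) and the dish centred on (218,318). Lowering to contact.

Call:
{"op": "move_arm", "data": {
  "plan": [
    [[-0.2, 0, 0, 0, 0, 0.004, 0.03], [-0.3, 0, 0, 0, 0, 0.007, 0.03], [-0.3, 0, 0, 0, 0, 0.009, 0.03], [-0.3, 0, 0, 0, 0, 0.0095, 0.03], [-0.3, 0, 0, 0, 0, 0.0095, 0.03]]
  ]
}}

```text
time: 13.25
eef_pos: [0.4413, 0.022, 0.0472]
tcp_rot: [0.755, 0.656, 0.001, 0.0]
contact_force: [-1.6, 0.3, 5.3]
opening: 0.462
```

Call:
{"op": "move_arm", "data": {
  "plan": [
    [[0, 0, 0, 0, 0, 0, 0.03], [0, 0, 0, 0, 0, 0, 0.05], [0, 0, 0, 0, 0, 0, 0.07], [0, 0, 0, 0, 0, 0, 0.085], [0, 0, 0, 0, 0, 0, 0.085]]
  ]
}}

```text
time: 13.88
eef_pos: [0.4414, 0.022, 0.0472]
tcp_rot: [0.755, 0.656, 0.001, 0.0]
contact_force: [-0.3, 0.0, -0.2]
opening: 0.997
```

Call:
{"op": "move_arm", "data": {
  "plan": [
    [[0, 0, 0, 0, 0, -0.02, 0.085], [0, 0, 0, 0, 0, -0.05, 0.085], [0, 0, 0, 0, 0, -0.09, 0.085], [0, 0, 0, 0, 0, -0.12, 0.085], [0, 0, 0, 0, 0, -0.15, 0.085]]
  ]
}}

```text
time: 14.5
eef_pos: [0.4411, 0.0219, 0.1983]
tcp_rot: [0.755, 0.656, 0.001, 0.001]
contact_force: [0.7, -0.2, 0.9]
opening: 0.998
```

```bash
python3 go.py .511 -.354 .2 -12.5; python3 shot.py scene 240 70 150 160 3.5 pics/a9.png
```

```text
t 14.5 pos [0.4411 0.0219 0.1983] jaw -8.0 q [-0.18 -0.22  2.16  0.    1.2  -0.04] open 0.998 F [ 0.7 -0.2  0.9]
turn [ 0.1  -0.03  4.51] shift [-0.3625  0.1215 -0.0017] dist 0.382
```

View pics/a9.png

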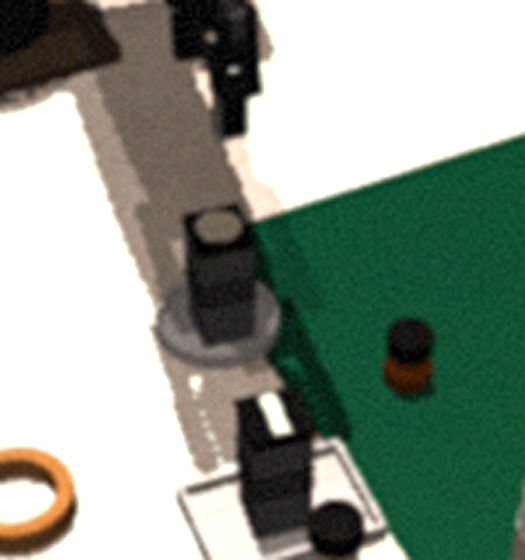

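The disc housing stands in the dish. On to the held one.

Call:
{"op": "move_arm", "data": {
  "plan": [
    [[0, 0, 0, -0.05, 0.017, 0, 0.085], [0, 0, 1, -0.105, 0.035, 0, 0.085], [0, 0, 2, -0.16, 0.053, 0, 0.085], [0, 0, 3, -0.215, 0.072, 0, 0.085], [0, 0, 4.5, -0.265, 0.09, 0, 0.085]]
  ]
}}

```text
time: 15.18
eef_pos: [0.4959, -0.2554, 0.2031]
tcp_rot: [0.78, 0.625, 0.003, 0.003]
contact_force: [0.5, 0.5, 0.5]
opening: 0.993
```

```bash
python3 go.py .511 -.354 .18 -12.5
```

```text
t 15.18 pos [ 0.4959 -0.2554  0.2031] jaw -12.6 q [-0.66  0.05  1.9   0.01  1.18 -0.44] open 0.993 F [0.5 0.5 0.5]
turn [ 0.54 -0.06 -0.07] shift [-0.0929  0.036   0.0233] dist 0.102
```

Call:
{"op": "move_arm", "data": {
  "plan": [
    [[0.2, 0, 0, -0.035, 0.013, 0.01, 0.085], [0.5, 0, 0, -0.07, 0.027, 0.02, 0.085], [0.5, 0, 0, -0.0929, 0.036, 0.0233, 0.085], [0.5, 0, 0, -0.0929, 0.036, 0.0233, 0.085], [0.5, 0, 0, -0.0929, 0.036, 0.0233, 0.085]]
  ]
}}

```text
time: 15.8
eef_pos: [0.5108, -0.3532, 0.1795]
tcp_rot: [0.78, 0.625, 0.001, -0.001]
contact_force: [-0.6, -0.4, -0.4]
opening: 0.993
```

```bash
python3 go.py .511 -.354 .064 -12.5; python3 shot.py scene 100 140 130 130 4.5 pics/b1.png; python3 shot.py top 380 170 110 110 4 pics/b1t.png
```

```text
t 15.8 pos [ 0.5108 -0.3532  0.1795] jaw -12.6 q [-0.77  0.22  1.76  0.    1.17 -0.55] open 0.993 F [-0.6 -0.4 -0.4]
turn [-0.01 -0.12 -0.06] shift [-0.001   0.0004  0.1155] dist 0.115
```

View pics/b1.png

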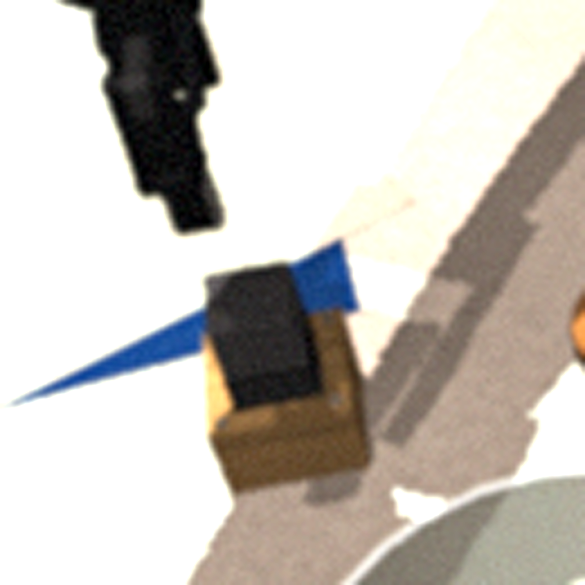

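View pics/b1t.png

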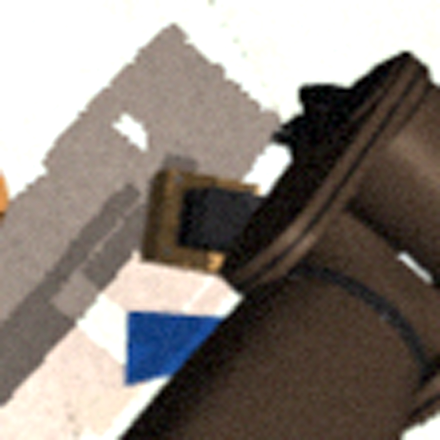

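The fingers line up above the held block, with the tips at crop (200,230) and the block top at (255,290). The approach line is clear, so I'll descend.

Call:
{"op": "move_arm", "data": {
  "plan": [
    [[0, 0, 0, -0.001, 0.0004, 0.03, 0.085], [0, 0, 0, -0.001, 0.0004, 0.065, 0.085], [0, 0, 0, -0.001, 0.0004, 0.1, 0.085], [0, -0.1, 0, -0.001, 0.0004, 0.117, 0.085], [0, -0.1, 0, -0.001, 0.0004, 0.12, 0.085]]
  ]
}}

```text
time: 16.52
eef_pos: [0.5111, -0.353, 0.0593]
tcp_rot: [0.78, 0.626, -0.0, -0.001]
contact_force: [-0.3, 0.1, -0.3]
opening: 0.993
```

```bash
python3 go.py .511 -.354 .059 -12.5; python3 shot.py scene 100 140 130 130 4.5 pics/b2.png
```

```text
t 16.52 pos [ 0.5111 -0.353   0.0593] jaw -12.5 q [-0.77  0.36  1.82  0.    0.96 -0.55] open 0.993 F [-0.3  0.1 -0.3]
turn [-0.05 -0.03  0.02] shift [-0.001   0.0002  0.0003] dist 0.001
```

View pics/b2.png

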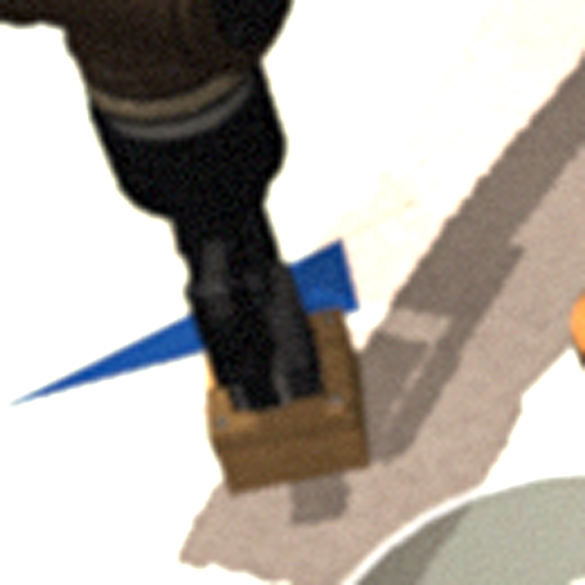

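Call:
{"op": "move_arm", "data": {
  "plan": [
    [[0, 0, 0, 0, 0, 0, 0.03], [0, 0, 0, 0, 0, 0, 0.03], [0, 0, 0, 0, 0, 0, 0.03], [0, 0, 0, 0, 0, 0, 0.03], [0, 0, 0, 0, 0, 0, 0.03]]
  ],
  "force": 80
}}

```text
time: 17.2
eef_pos: [0.5123, -0.3544, 0.0616]
tcp_rot: [0.78, 0.626, 0.0, 0.002]
contact_force: [0.0, -0.4, 5.5]
opening: 0.46
```

Call:
{"op": "move_arm", "data": {
  "plan": [
    [[0, 0, 0, 0, 0, -0.006, 0.03], [0, 0, 0, 0, 0, -0.015, 0.03], [0, 0, 0, 0, 0, -0.025, 0.03], [0, 0, 0, 0, 0, -0.035, 0.03], [0, 0, 0, 0, 0, -0.045, 0.03]]
  ]
}}

```text
time: 17.82
eef_pos: [0.5122, -0.3543, 0.1074]
tcp_rot: [0.78, 0.626, 0.0, 0.002]
contact_force: [0.3, 0.2, -0.1]
opening: 0.46
```

Call:
{"op": "move_arm", "data": {
  "plan": [
    [[0, 0, 0, 0, 0, -0.03, 0.03], [0, 0, 0, 0, 0, -0.07, 0.03], [0, 0, 0, 0, 0, -0.12, 0.03], [0, 0, 0, 0, 0, -0.16, 0.03], [0, 0, 0, 0, 0, -0.19, 0.03]]
  ]
}}

```text
time: 18.45
eef_pos: [0.5119, -0.354, 0.3005]
tcp_rot: [0.78, 0.626, 0.0, 0.003]
contact_force: [0.1, 0.3, -2.4]
opening: 0.456
```

```bash
python3 go.py .511 -.354 .30 -12.5; python3 shot.py scene 80 80 160 180 3.3 pics/b3.png
```

```text
t 18.45 pos [ 0.5119 -0.354   0.3005] jaw -12.5 q [-0.77  0.12  1.64 -0.    1.37 -0.55] open 0.456 F [ 0.1  0.3 -2.4]
turn [0.32 0.19 0.01] shift [-0.0002 -0.0009  0.0005] dist 0.001
```

View pics/b3.png

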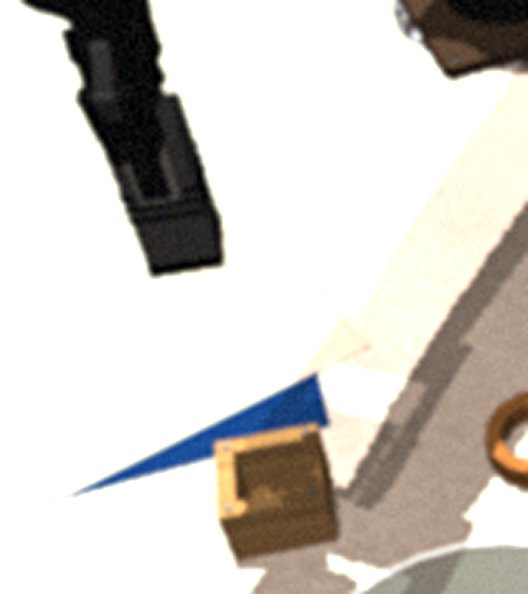

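It's drawn clear of the holder. Next I'll raise it, swing to open air and tip outward.

```bash
cat > tip.py <<'E'
from h import *
import sys
def tip(x,y,z,ang,az):
    s=get_state(); p=s['eef_pos']; T=R.from_quat(s['tcp_rot'])
    zt=T.as_matrix()[:,2]; print('t',round(s['time'],2),'pos',p.round(3),'tilt',np.degrees(np.arccos(-zt[2])).round(1),'az',np.degrees(np.arctan2(zt[1],zt[0])).round(),'q',s['qpos'].round(2),'open',round(s['opening'],3))
    a=np.radians(ang); zd=np.array([np.sin(a)*np.cos(np.radians(az)),np.sin(a)*np.sin(np.radians(az)),-np.cos(a)])
    ax=np.cross(zt,zd); n=np.linalg.norm(ax); th=np.arctan2(n,zt@zd); w=ax/max(n,1e-9)*th
    print('turn',np.degrees(T.inv().apply(w)).round(2),'shift',T.inv().apply(np.array([x,y,z])-p).round(4))
tip(*map(float,sys.argv[1:]))
E
python3 tip.py .6 -.25 .42 0.01 -22
```

```text
t 18.5 pos [ 0.513 -0.355  0.305] tilt 0.8 az -44.0 q [-0.77  0.12  1.63 -0.    1.37 -0.55] open 0.456
turn [ 0.66  0.41 -0.  ] shift [ 0.1205  0.0634 -0.1148]
```

Call:
{"op": "move_arm", "data": {
  "plan": [
    [[0, 0, 0, 0.015, 0.008, -0.02, 0.03], [0, 0, 0, 0.045, 0.024, -0.045, 0.03], [0, 0, 0, 0.075, 0.04, -0.07, 0.03], [0, 0, 0, 0.105, 0.055, -0.095, 0.03], [0.6, 0.4, 0, 0.12, 0.063, -0.115, 0.03]]
  ]
}}

```text
time: 19.12
eef_pos: [0.6002, -0.2487, 0.4208]
tcp_rot: [0.779, 0.627, 0.0, 0.0]
contact_force: [0.8, -1.1, -1.3]
opening: 0.458
```

```bash
python3 tip.py .66 -.28 .42 58 -31
```

```text
t 19.12 pos [ 0.6   -0.249  0.421] tilt 0.1 az -0.0 q [-0.55  0.16  1.39  0.    1.59 -0.33] open 0.458
turn [-54.9  -18.52  -0.  ] shift [-0.0177  0.0651  0.0009]
```

Call:
{"op": "move_arm", "data": {
  "plan": [
    [[-5, -1.7, 0, -0.001, 0.005, 0, 0.03], [-11, -3.7, 0, -0.003, 0.012, 0, 0.03], [-18, -6.1, 0, -0.005, 0.02, 0, 0.03], [-25, -8.4, 0, -0.008, 0.03, 0, 0.03], [-31, -10.5, 0, -0.01, 0.037, 0, 0.03]]
  ]
}}

```text
time: 19.75
eef_pos: [0.6339, -0.2662, 0.42]
tcp_rot: [0.747, 0.601, 0.098, 0.266]
contact_force: [0.1, 0.0, -2.0]
opening: 0.461
```

```bash
python3 tip.py .66 -.28 .42 58 -31
```

```text
t 19.75 pos [ 0.634 -0.266  0.42 ] tilt 32.9 az -31.0 q [-0.55 -0.06  1.69  0.    0.94 -0.33] open 0.461
turn [-23.79  -7.99  -0.  ] shift [-0.0064  0.024   0.0161]
```

Call:
{"op": "move_arm", "data": {
  "plan": [
    [[-6, -2, 0, -0.0015, 0.006, 0.004, 0.03], [-12, -4, 0, -0.003, 0.012, 0.008, 0.03], [-18, -6, 0, -0.005, 0.018, 0.012, 0.03], [-23, -7.7, 0, -0.006, 0.023, 0.016, 0.03], [-23.8, -8, 0, -0.0064, 0.024, 0.016, 0.03]]
  ]
}}

```text
time: 20.38
eef_pos: [0.659, -0.2793, 0.4164]
tcp_rot: [0.683, 0.549, 0.166, 0.453]
contact_force: [-1.5, -0.2, -1.2]
opening: 0.461
```

```bash
python3 tip.py .66 -.28 .42 58 -31; python3 shot.py scene 0 0 640 400 1.25 pics/b5.png;  python3 shot.py top 0 0 640 400 1.25 pics/b5t.png
```

```text
t 20.38 pos [ 0.659 -0.279  0.416] tilt 57.7 az -31.0 q [-0.54 -0.14  1.9   0.    0.37 -0.33] open 0.461
turn [-0.31 -0.1   0.  ] shift [-0.0012  0.0035 -0.0009]
```

View pics/b5.png

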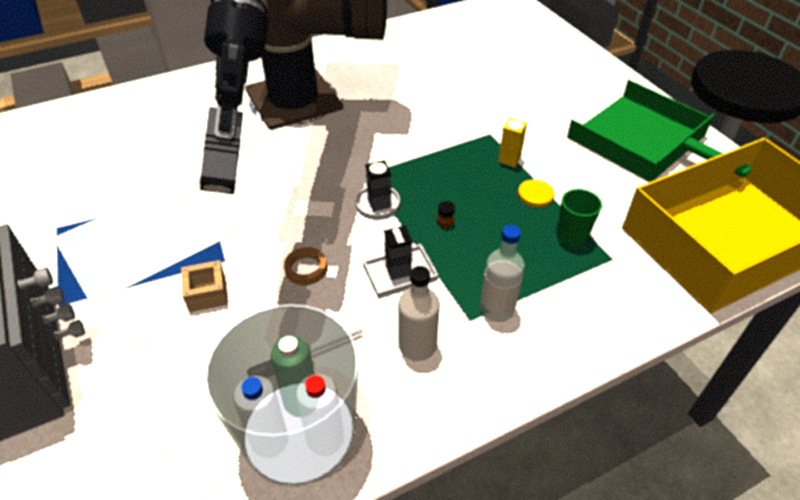

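View pics/b5t.png

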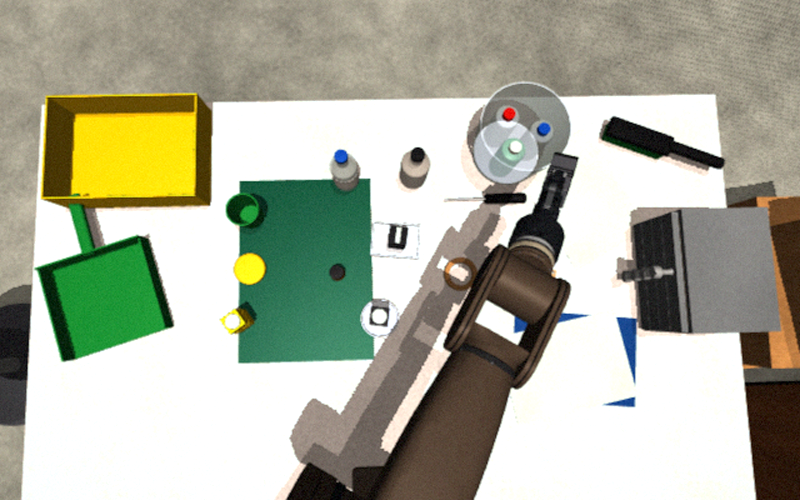

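The third housing is held tipped about 58° at roughly 0.42 m, and the tagged ones stand in their nests at scene (378,185) and (398,252). All the bystanders are where they were. I'll settle, check once more and hand in.

Call:
{"op": "move_arm", "data": {
  "plan": [
    [[0, 0, 0, 0, 0, 0, 0.03], [0, 0, 0, 0, 0, 0, 0.03], [0, 0, 0, 0, 0, 0, 0.03], [0, 0, 0, 0, 0, 0, 0.03], [0, 0, 0, 0, 0, 0, 0.03]]
  ]
}}

```text
time: 21.1
eef_pos: [0.6596, -0.2799, 0.4191]
tcp_rot: [0.682, 0.548, 0.167, 0.454]
contact_force: [0.3, 0.0, -1.9]
opening: 0.457
```

```bash
python3 - <<'E'
from fit import *
ims={n:read_camera(n) for n in('top','scene')}
out={n:cv2.resize(np.clip(ims[n][:,:,::-1].astype(float)*1.8,0,255).astype(np.uint8),None,fx=5,fy=5,interpolation=cv2.INTER_CUBIC) for n in ims}
def poly(n,P,c): cv2.polylines(out[n],[((proj(n,P)+.5)*5).astype(np.int32)],True,c,1)
for x,y,yaw in((.4413,.022,-8),(.6216,-.0206,-9.2)):
    b=box(x,y,np.radians(yaw),.005,.1)
    for n in ims: poly(n,b[4:],(0,0,255)); poly(n,b[:4],(255,128,0))
a=np.linspace(0,6.28,40)
for n in ims: poly(n,np.stack([.443+.046*np.cos(a),.023+.046*np.sin(a),0*a+.014],1),(0,255,0))
cv2.imwrite('pics/z1.png',np.hstack([out['top'][170*5:280*5,280*5:350*5],out['scene'][125*5:235*5,275*5:355*5]]))
s=get_state();print(s['time'],s['eef_pos'],np.abs(s['dq']).max(),s['opening'])
E
python3 shot.py scene 140 60 80 100 6 pics/z2.png
```

```text
21.2 [ 0.65964986 -0.27984781  0.41904296] 0.001181945071122271 0.458013115317408
```

View pics/z1.png

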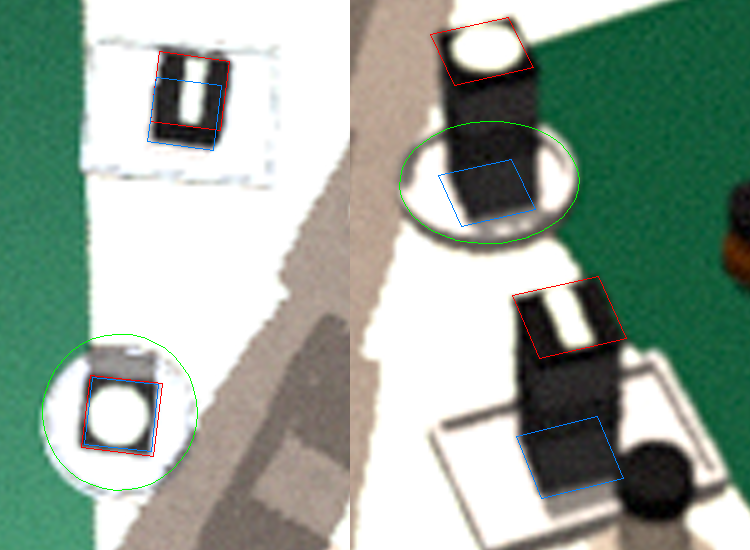

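View pics/z2.png

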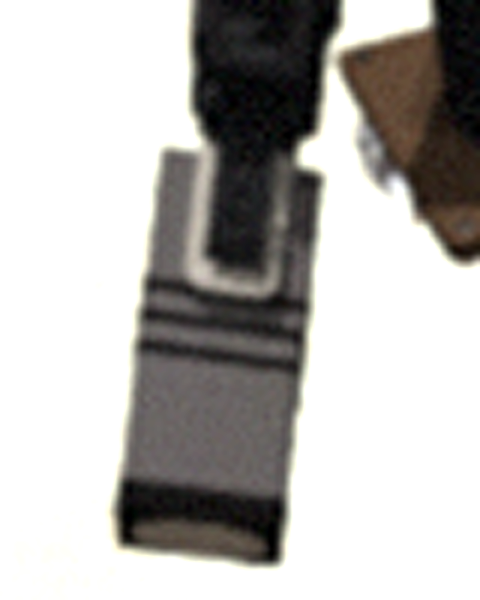

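The upright wireframes match both placed housings to within a pixel or two, and the third is firmly held with its disc tag showing. Handing in.

```bash
python3 -c "
from plant import ticket
print(ticket.sign_off())"
```

```text
the job is handed in; nothing more can be done
None
```

I put the disc-tagged housing in the round nest and the bar-tagged one in the oblong tray, both standing upright and released. I then drew the third housing out of its holder. When I handed in at about 21 s, it was still in the gripper, tipped about 58° outward, with its centre about 0.42 m above the bench.

- **Placed housings:** upright box outlines drawn at the release poses match both housings to within a pixel or two in both cameras. The disc housing is within about 1 cm of its nest centre and the bar housing within about 1 cm of the tray centre.
- **Third housing:** the grip opening was steady at about 39 mm and the joints were still. It was touching nothing but the fingers, and its foot tag is visible and looks like a round disc.
- **Bystanders:** none had visibly moved in the last full pictures, but I didn't measure them.

The two cameras disagreed by up to about 1 cm on the nest centres, which the room inside the nests covers. No check failed. The hand-in gives no verdict.

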